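Set up the row of boring bits for the next drilling job

TASK

The four boring bits stand in the old wooden rack; move the whole row over to the blocks on the aluminium rail, which are lined up in the order in which the next job at the drill press uses them. Stand each bit head down and fully home in the block whose recess was bored for its head, upright and let go, so that its cutting rim is sheathed; let none fall over on the way, and leave the oil bottle and the tape measure where they stand.

Things in the scene. Friction and masses are not known exactly. Their poses are not given: they have to be found in the camera images.
- bit_16: Forstner bit, head down: green cutting head 16 mm wide, 13 high, hub to 27, then a 10 mm bright shank (take it there, from above) to the top at 90 mm. About 90 g. Origin: centre of the head's flat underside; z up the shank. Starts in one of four equal holes (40 wide, 14 deep), 50 mm apart, of the old rack, a brown wooden bar 212 x 60 x 28 mm on a work board 92 mm above the bench.
- bit_22: Forstner bit, head down: red cutting head 22 mm wide, 13 high, hub to 27, then a 10 mm bright shank (take it there, from above) to the top at 90 mm. About 105 g. Origin: centre of the head's flat underside; z up the shank. Starts in one of four equal holes (40 wide, 14 deep), 50 mm apart, of the old rack, a brown wooden bar 212 x 60 x 28 mm on a work board 92 mm above the bench.
- bit_28: Forstner bit, head down: yellow cutting head 28 mm wide, 13 high, hub to 27, then a 10 mm bright shank (take it there, from above) to the top at 90 mm. About 120 g. Origin: centre of the head's flat underside; z up the shank. Starts in one of four equal holes (40 wide, 14 deep), 50 mm apart, of the old rack, a brown wooden bar 212 x 60 x 28 mm on a work board 92 mm above the bench.
- bit_34: Forstner bit, head down: blue cutting head 34 mm wide, 13 high, hub to 27, then a 10 mm bright shank (take it there, from above) to the top at 90 mm. About 135 g. Origin: centre of the head's flat underside; z up the shank. Starts in one of four equal holes (40 wide, 14 deep), 50 mm apart, of the old rack, a brown wooden bar 212 x 60 x 28 mm on a work board 92 mm above the bench.
- block_16: Fixed off-white plastic block, 48 (x) by 48 (y) by 30 mm high, one of a row 50 mm apart along its y on an aluminium rail 10 mm high, on the work board. Round recess in its top, ringed in green: 22 mm wide, bored for the 16 mm bit, 14 mm deep, mouth chamfered 3 mm. Origin: centre of its underside; recess floor 16 mm and top 30 mm above it; z up; brass screw on the -x face.
- block_22: Fixed off-white plastic block, 48 (x) by 48 (y) by 30 mm high, one of a row 50 mm apart along its y on an aluminium rail 10 mm high, on the work board. Round recess in its top, ringed in red: 28 mm wide, bored for the 22 mm bit, 14 mm deep, mouth chamfered 3 mm. Origin: centre of its underside; recess floor 16 mm and top 30 mm above it; z up; brass screw on the -x face.
- block_28: Fixed off-white plastic block, 48 (x) by 48 (y) by 30 mm high, one of a row 50 mm apart along its y on an aluminium rail 10 mm high, on the work board. Round recess in its top, ringed in yellow: 34 mm wide, bored for the 28 mm bit, 14 mm deep, mouth chamfered 3 mm. Origin: centre of its underside; recess floor 16 mm and top 30 mm above it; z up; brass screw on the -x face.
- block_34: Fixed off-white plastic block, 48 (x) by 48 (y) by 30 mm high, one of a row 50 mm apart along its y on an aluminium rail 10 mm high, on the work board. Round recess in its top, ringed in blue: 40 mm wide, bored for the 34 mm bit, 14 mm deep, mouth chamfered 3 mm. Origin: centre of its underside; recess floor 16 mm and top 30 mm above it; z up; brass screw on the -x face.
- oil_bottle: Loose bystander: red oil bottle with a white nozzle, 43 mm in diameter, 122 mm high, upright. Origin: centre of its underside.
- tape: Loose bystander: yellow tape measure, 36 x 84 x 64 mm, standing. Origin: centre of its underside.

How it is judged:
At the end, for the whole second after the job is handed in: Each of the four bits stands released and at rest in the block bored for its own diameter: head centre within 8 mm of the block's centre, underside on the recess's floor (within 4 mm), shank within 0.15 rad of vertical; oil bottle and tape measure upright and within 30 mm of where they stood (horizontal distance between bit_16 and block_16 below 0.008 m and z of bit_16 in the frame of block_16 between 0.012 and 0.02 m and angle between each of bit_16, bit_22, bit_28, bit_34's own z axis and vertical below 0.15 rad and linear speed of each of bit_16, bit_22, bit_28, bit_34 below 0.02 m/s and horizontal distance between bit_22 and block_22 below 0.008 m and z of bit_22 in the frame of block_22 between 0.012 and 0.02 m and horizontal distance between bit_28 and block_28 below 0.008 m and z of bit_28 in the frame of block_28 between 0.012 and 0.02 m and horizontal distance between bit_34 and block_34 below 0.008 m and z of bit_34 in the frame of block_34 between 0.012 and 0.02 m and distance of each of oil_bottle, tape from where it was at the start of the episode below 0.03 m and angle between each of oil_bottle, tape's own z axis and vertical below 0.3 rad); the robot touches nothing.
It fails at once if a boring bit falls over (leans more than 45 degrees) (angle between any of bit_16, bit_22, bit_28, bit_34's own z axis and vertical above 0.8 rad).
It fails at once if the oil bottle is pushed by more than 30 mm or knocked over (distance of oil_bottle from where it was at the start of the episode above 0.03 m or angle between oil_bottle's own z axis and vertical above 0.5 rad).
It fails at once if the tape measure is pushed by more than 30 mm or knocked over (distance of tape from where it was at the start of the episode above 0.03 m or angle between tape's own z axis and vertical above 0.5 rad).
It also fails if it takes over 120 s, if anything falls off the work surface, if the arm or the gripper's body presses on something with over 40 N, if the wrist force passes 120 N, or if a joint passes its speed limit or range.

ROBOT

A 6-joint arm with a two-finger parallel gripper is mounted at the origin on the work surface; the furniture and walls round the work are solid. World frame = base frame: x ahead of the robot, y to its left, z up, the work surface at z = 0. Lengths are in m, angles in rad, forces in N, time in s.
With the tool pointing down it reaches from about 0.375 to 0.9 m from the base axis. Payload 3.1 kg.
Tool frame: the origin (TCP) lies on the front face of the gripper's body, between the roots of the fingers; the fingertips stand tip_reach ahead of it and the grasp point (between the pads) lies 51 mm ahead of it (tip_reach is the distance from the TCP to the fingertips, in m); z points along the fingers, y is the line along which they close (so a half turn about z gives the same grasp; the last joint's range is limited). The gripper opens to 87 mm and grips with 3 to 60 N. Pads are 19 mm wide; open, the fingers measure 117 mm over their backs; the gripper's body (75 mm by 190 mm) begins 51 mm behind the grasp point.
Start: joints at [-1.306, 0.527, 1.433, -0, 1.181, -0.178], TCP at [0.268, -0.565, 0.292] pointing down, gripper open.
Joint ranges: [-3.08, 3.08], [-0.75, 2.2], [0.22, 2.44], [-1.43, 4.57], [0, 2.65], [-2.85, 2.85]. Speed limits (rad/s): [2.79, 2.79, 3.14, 3.14, 3.14, 3.14].

INTERFACE

Orientations are given as a rotation vector (axis times angle).
In Python, from rig import * gives the robot as it stands. The module is installed in compiled form; this text tells all that it offers.
- The arm moves only by the tool send_rows, never from a script. Its argument "steps" is one flat list of numbers, 5 for each row, row after row: the finger opening in mm, from 0 to 87, then the shift along the tool's x, y, z in mm, then the turn about the tool's z in degrees. In form: [claw, tx, ty, tz, spin, claw, tx, ty, tz, spin, ...]. A call has exactly 5 rows; each row shifts and turns the commanded pose from where the row before left it, along the tool's axes as they then stand; what a row does not reach is not made up. A row lasts 1/8 s, in which the tool goes at most 62.5 mm and 10.7 degrees, less where a joint would pass 70% of its speed; a pose out of reach is approached as far as the arm can. A call is refused whole if a number of a shift passes 62.5 or a number of a turn 10.7, either way. A call with a gripper value outside its range is refused whole. The fingers move at their own pace and stop on an object; "squeeze" is the grip in N (left out, the last holds). Time passes only in rows, so rows that do not move let the fingers close, or fill a call up. It gives the time, the measured TCP pose, the force, the opening and the grip force at its end, in the units of the state.
- get_state(): the state, without advancing time (a new reading comes with each control period).
- capture(name): name is "scene" or "side" or "wrist"; returns the picture (384x512x3 uint8, blue, green, red); there is no depth.
- camera_model(name): a dict with "mtx" (3x3 intrinsics, pixels), "rvec" (rotation vector, rad) and "tvec" (3), from world to camera coordinates, as OpenCV has them. Camera axes: x right, y down, z forward; pixel columns grow to the right and rows downward; lengths in m; the calibration is good to about 2 mm. A picture is of the moment at which its call begins: read the wrist's pose just before it. camera_model takes no time and is no camera call; for the wrist camera it gives the pose at the moment of the call.
- job_done(): hands the job in; it is judged then, once.
The state is a dict: "time": time; "joint_pos": joint angles; "joint_vel": joint speeds; "joint_torque": joint torques, N m; "position": TCP position; "orientation": TCP orientation; "ft_force": force on the tool from outside, world axes, zero at the start; "torque": the same for the moment, N m; "finger_gap": opening from 0.0 (shut) to 1.0 (fully open); "grip_force": force on a finger pad.
Only numpy, scipy, OpenCV 4.12 (cv2) and the standard library are available. Lean on these libraries where they do the work, as an engineer would, in place of code of your own. Each camera call takes 0.05 s, during which the arm holds its last target. There are 200 camera calls.

## Working session

There is one attempt and no reset: what is moved stays moved. The work goes in short steps, Python scripts to look and compute and a tool call to move; the robot and the scene stay as the last step left them, time stands still between calls to the robot, and variables do not carry over. Pictures are saved under pics/ and viewed, at most 14 in all, crops included, and the job is handed in when it is done.

Besides the shell and the picture viewer there is one more tool, called after "Emit:" as name(argument=value, ...) on one line, values as JSON. send_rows: Moves the arm, as the interface text tells. Its arguments: {"type":"object","properties":{"steps":{"type":"array"},"squeeze":{"type":"number"}},"required":["steps"]}

```bash
mkdir -p pics; cat > h.py <<'E'
from rig import *
import numpy as np, cv2
def cam(n):
    m=camera_model(n); R=cv2.Rodrigues(np.array(m["rvec"],float))[0]; return np.array(m["mtx"],float),R,np.array(m["tvec"],float).ravel()
def ray(c,p):
    K,R,t=c; d=R.T@np.linalg.solve(K,[p[0],p[1],1.]); return -R.T@t,d/np.linalg.norm(d)
def plane(c,p,z):
    o,d=ray(c,p); return o+d*(z-o[2])/d[2]
def tri(cs,ps):
    A=0;b=0
    for c,p in zip(cs,ps):
        o,d=ray(c,p);M=np.eye(3)-np.outer(d,d);A=A+M;b=b+M@o
    return np.linalg.solve(A,b)
def proj(c,X):
    K,R,t=c; q=K@(R@np.array(X)+t); return q[:2]/q[2]
E
python3 - <<'E'
from h import *
s=get_state();print(s["time"],s["position"],s["orientation"],s["finger_gap"])
a=capture("scene");b=capture("side");c=capture("wrist")
for n,i in zip(("scene","side","wrist"),(a,b,c)): cv2.imwrite(f"pics/{n}0.png",i)
for n in("scene","side","wrist"):
    K,R,t=cam(n);print(n,-R.T@t,R[2],K[0,0])
E
```

```text
0.0 [ 0.26766887 -0.56412388  0.29125409] [-3.06275948e+00 -6.89464203e-01  1.52453766e-04] 1.0005753403648878
scene [-0.16336659 -0.47370406  0.69491408] [ 0.59211485  0.52727688 -0.60940881] 372.70178864937174
side [0.90175187 0.73836992 1.09659891] [-0.34644387 -0.54100882 -0.76634594] 407.55495797817184
wrist [ 0.33810118 -0.53063611  0.3839865 ] [-0.2610788  -0.1229368  -0.95745726] 269.49260915388953
```

View pics/scene0.png

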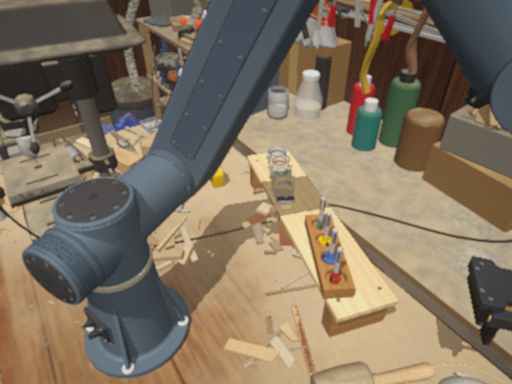

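View pics/side0.png

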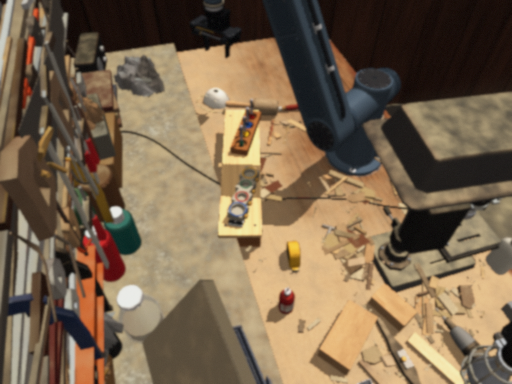

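View pics/wrist0.png

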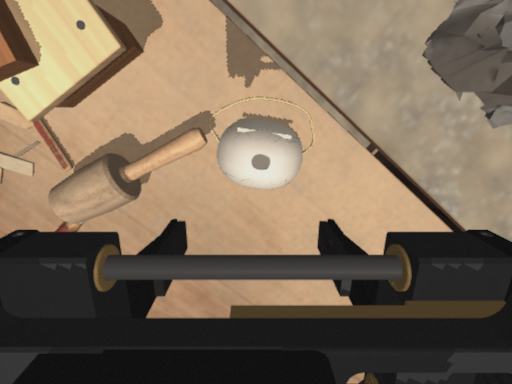

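The scene view shows the rack with its bits around (330,255) and the block row around (282,178). The side view shows the rack at (246,130), blocks at (242,195), tape at (293,255) and bottle at (287,300). The wrist view shows only the board's corner.

```bash
python3 - <<'E'
from h import *
a=cv2.imread("pics/scene0.png");b=cv2.imread("pics/side0.png")
x=cv2.resize(a[140:300,245:365],None,fx=3.6,fy=3.6,interpolation=cv2.INTER_CUBIC)
y=cv2.resize(b[100:245,205:305],None,fx=3.97,fy=3.97,interpolation=cv2.INTER_CUBIC)[:576]
x=x[:576];y=y[:x.shape[0],:365]
h=min(len(x),len(y));cv2.imwrite("pics/crop.png",np.hstack([x[:h],y[:h]]));print(h,x.shape,y.shape)
c=cam("side")
for n,p,z in [("rackN",(258,110),.12),("rackF",(240,155),.12),("blkN",(248,175),.132),("blkF",(236,220),.132),("boardN",(228,108),.092),("boardF1",(220,235),.092),("boardF2",(260,238),.092),("tape",(293,268),0),("bottle",(287,310),0)]: print(n,plane(c,p,z).round(3))
E
```

```text
576 (576, 432, 3) (576, 365, 3)
rackN [ 0.249 -0.291  0.12 ]
rackF [ 0.427 -0.12   0.12 ]
blkN [ 0.457 -0.019  0.132]
blkF [0.578 0.115 0.132]
boardN [ 0.323 -0.391  0.092]
boardF1 [0.632 0.112 0.092]
boardF2 [0.537 0.183 0.092]
tape [0.476 0.276 0.   ]
bottle [0.568 0.377 0.   ]
```

View pics/crop.png

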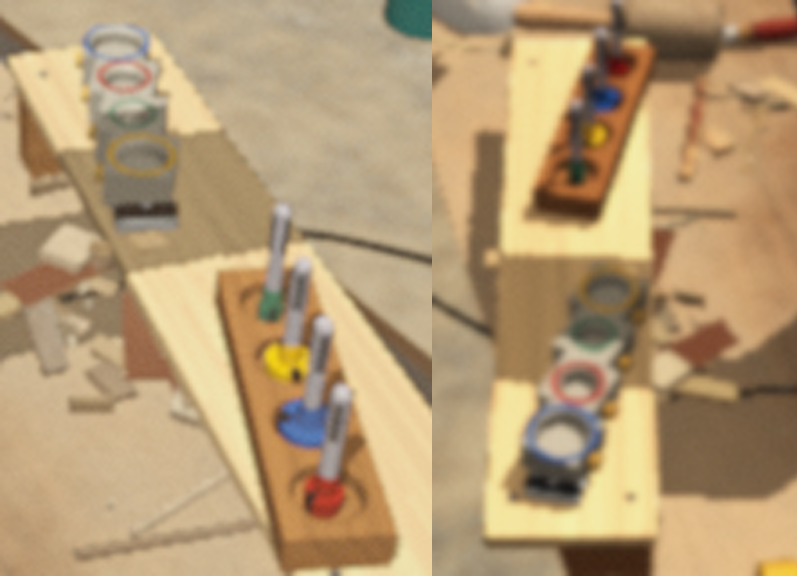

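Scene crop: the bits in order are green, yellow, blue, red, with green nearest the blocks. Block rings starting from the rack side are yellow, green, red, blue. Next I get a coarse triangulation from these pixels.

```bash
python3 - <<'E'
from h import *
cs=[cam("scene"),cam("side")]
f=lambda p:np.array(p)/3.6+[245,140]
g=lambda p:(np.array(p)-[432,0])/3.97+[205,100]
P=[("Y",(140,155),(607,289)),("G",(131,114),(595,332)),("R",(123,76),(579,381)),("B",(116,43),(561,433)),
("tG",(283,205),(578,105)),("tY",(303,260),(592,68)),("tR",(343,387),(603,30))]
for n,p,q in P:
    X=tri(cs,[f(p),g(q)]);print(n,X.round(3),np.hypot(*X[:2]).round(3),(proj(cs[0],X)-f(p)).round(1),(proj(cs[1],X)-g(q)).round(1))
R=cv2.Rodrigues(np.array(get_state()["orientation"]))[0];print(R.round(3))
K,Rc,t=cam("wrist");print("cam in tool", R.T@(-Rc.T@t-get_state()["position"]),R.T@Rc[2])
E
```

```text
Y [ 0.448 -0.026  0.131] 0.449 [ 0. -0.] [0. 0.]
G [0.481 0.009 0.133] 0.481 [-0.3  0.1] [-0.2 -0.1]
R [0.517 0.046 0.132] 0.519 [-0.3  0.1] [-0.2 -0.1]
B [0.554 0.081 0.13 ] 0.56 [-0.1  0. ] [-0.1 -0. ]
tG [ 0.392 -0.17   0.195] 0.427 [-1.3  0.4] [-0.8 -0.3]
tY [ 0.357 -0.205  0.195] 0.412 [-1.5  0.4] [-0.8 -0.4]
tR [ 0.308 -0.265  0.174] 0.407 [-0.7  0.2] [-0.4 -0.2]
[[ 0.904  0.429 -0.   ]
 [ 0.429 -0.904  0.002]
 [ 0.    -0.002 -1.   ]]
cam in tool [ 0.07803524 -0.00037627 -0.09246439] [-2.88862649e-01  7.81364654e-04  9.57370231e-01]
```

Heights come out at 0.131 for the block tops and about 0.195 for the shank tops. That matches the text, and both rows run at about 45°. I'll turn the tool square to the rows and go to a wrist view.

Emit:
send_rows(steps=[87,0,0,-40,-9.8,87,0,0,-30,-9.8,87,45,-35,0,0,87,45,-35,0,0,87,45,-35,0,0], squeeze=20)

```text
time: 0.78
position: [0.289, -0.3931, 0.362]
orientation: [-2.903, -1.2, -0.0]
ft_force: [0.5, -0.3, 0.4]
finger_gap: 0.999
grip_force: 0.0
```

Emit:
send_rows(steps=[87,45,-35,0,0,87,45,-35,0,0,87,23,-14,0,0,87,0,0,0,0,87,0,0,0,0])

```text
time: 1.4
position: [0.3099, -0.2567, 0.3624]
orientation: [2.901, 1.201, -0.0]
ft_force: [0.2, 0.0, -0.1]
finger_gap: 1.003
grip_force: 0.0
```

```bash
cat >> h.py <<'E'
def shot(name):
    import pickle
    c=cam("wrist"); s=get_state(); i=capture("wrist"); cv2.imwrite(f"pics/{name}.png",i); pickle.dump((c,s["position"],s["orientation"]),open(f"pics/{name}.pkl","wb")); print(s["time"],np.round(s["position"],4),np.round(s["orientation"],3))
E
python3 -c "
from h import *
shot('v1')"
```

```text
1.4 [ 0.3099 -0.2567  0.3624] [ 2.901  1.201 -0.   ]
```

View pics/v1.png

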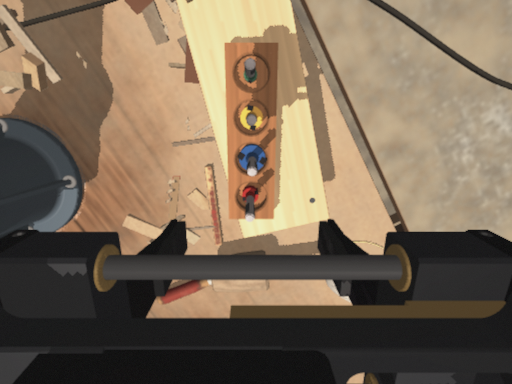

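The wrist view shows the bits at green (250,68), yellow (252,118), blue (252,160) and red (250,200), with the rack aligned to the image. Now a second view from 70 mm to the side, then two views over the blocks.

Emit:
send_rows(steps=[87,0,35,0,0,87,0,35,0,0,87,0,0,0,0,87,0,0,0,0,87,0,0,0,0])

```text
time: 2.08
position: [0.3584, -0.3048, 0.362]
orientation: [-2.902, -1.2, 0.001]
ft_force: [-0.7, 0.7, -0.5]
finger_gap: 0.998
grip_force: 0.0
```

```bash
python3 -c "
from h import *
shot('v2')"
```

```text
2.075 [ 0.3584 -0.3048  0.362 ] [-2.902e+00 -1.200e+00  1.000e-03]
```

Emit:
send_rows(steps=[87,55,-20,0,0,87,55,-20,0,0,87,55,-20,0,0,87,55,-20,0,0,87,55,-20,0,0])

```text
time: 2.75
position: [0.4831, -0.0382, 0.3627]
orientation: [2.902, 1.201, 0.001]
ft_force: [0.6, -0.5, -0.3]
finger_gap: 0.995
grip_force: 0.0
```

Emit:
send_rows(steps=[87,0,-20,0,0,87,0,0,0,0,87,0,0,0,0,87,0,0,0,0,87,0,0,0,0])

```text
time: 3.38
position: [0.469, -0.0271, 0.3623]
orientation: [2.904, 1.199, 0.0]
ft_force: [1.0, -0.4, -0.4]
finger_gap: 1.002
grip_force: 0.0
```

```bash
python3 -c "
from h import *
shot('v3')"
```

```text
3.375 [ 0.469  -0.0271  0.3623] [2.904 1.199 0.   ]
```

Emit:
send_rows(steps=[87,0,40,0,0,87,0,40,0,0,87,0,0,0,0,87,0,0,0,0,87,0,0,0,0])

```text
time: 4.05
position: [0.5246, -0.0819, 0.3621]
orientation: [-2.902, -1.202, 0.001]
ft_force: [0.4, -0.4, 0.2]
finger_gap: 0.996
grip_force: 0.0
```

```bash
python3 -c "
from h import *
shot('v4')
r=cv2.resize
im=[cv2.imread(f'pics/{n}.png')[:240] for n in ('v2','v3','v4')]
a=cv2.resize(im[0][20:240,100:300],None,fx=1.8,fy=1.8);b=cv2.resize(im[1][:,130:370],None,fx=1.6,fy=1.6)
H=max(a.shape[0],b.shape[0]);o=np.zeros((H,a.shape[1]+b.shape[1],3),np.uint8);o[:a.shape[0],:a.shape[1]]=a;o[:b.shape[0],a.shape[1]:]=b
cv2.imwrite('pics/m.png',o);print(o.shape,a.shape)"
```

```text
4.05 [ 0.5246 -0.0819  0.3621] [-2.902e+00 -1.202e+00  1.000e-03]
(396, 744, 3) (396, 360, 3)
```

View pics/m.png

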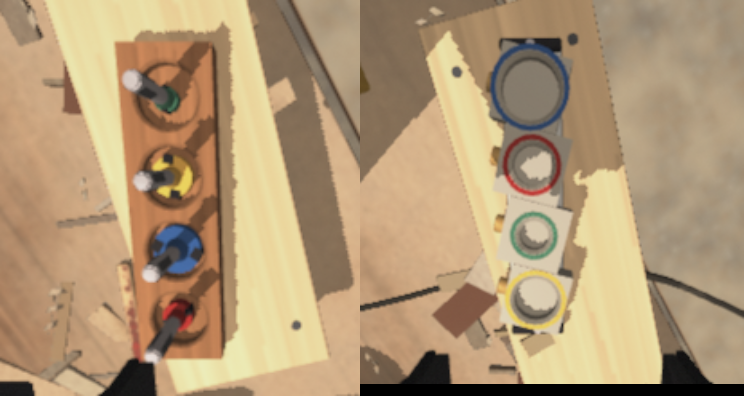

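The left crop of this view shows the shank tops at about (133,80), (143,180), (151,273) and (155,353). The right crop shows the rings, top to bottom: blue, red, green, yellow. Now to measure them with masks.

```bash
cat > meas.py <<'E'
from h import *
import pickle
L=lambda n:(cv2.imread(f"pics/{n}.png"),pickle.load(open(f"pics/{n}.pkl","rb"))[0])
HUE=dict(g=(40,90),y=(20,34),b=(100,125),r=(170,190))
def cmask(i,k,smin=110):
    h=cv2.cvtColor(i,cv2.COLOR_BGR2HSV).astype(int);H=h[...,0];lo,hi=HUE[k]
    m=((H>=lo)&(H<=hi))|((H+180>=lo)&(H+180<=hi))
    return (m&(h[...,1]>smin)&(h[...,2]>40)).astype(np.uint8)
def ring(n,k,roi):
    i,c=L(n);m=cmask(i,k);z=np.zeros_like(m);x0,y0,x1,y1=roi;z[y0:y1,x0:x1]=m[y0:y1,x0:x1]
    cs=[q for q in cv2.findContours(z,cv2.RETR_EXTERNAL,cv2.CHAIN_APPROX_NONE)[0] if len(q)>4]
    pts=cv2.convexHull(np.vstack(cs));e=cv2.fitEllipse(pts);return e,c
def top(n,g,r=9):
    i,c=L(n);h=cv2.cvtColor(i,cv2.COLOR_BGR2HSV);m=((h[...,1]<60)&(h[...,2]>150)).astype(np.uint8)
    z=np.zeros_like(m);cv2.circle(z,tuple(int(round(v)) for v in g),r,1,-1);m=m&z
    nn,lab,st,ce=cv2.connectedComponentsWithStats(m)
    if nn<2: return None,0,c
    j=1+np.argmax(st[1:,4]);return ce[j],st[j,2:5],c
E
python3 - <<'E'
from meas import *
f=lambda p:np.array(p)/1.6+[130-360/1.6,0]
C=dict(b=(530,86),r=(531,165),g=(533,235),y=(536,299))
import pickle
c3=L("v3")[1];c4=L("v4")[1];out={}
for k,p in C.items():
    u=f(p);X=plane(c3,u,.132);w=proj(c4,X);r=24 if k in"b" else 20
    q=[]
    for n,a in(("v3",u),("v4",w)):
        e,c=ring(n,k,[int(a[0]-r-6),max(0,int(a[1]-r-4)),int(a[0]+r+6),int(a[1]+r+4)]);q.append(e)
    T=tri([c3,c4],[q[0][0],q[1][0]]);print(k,[np.round(e[0]+e[1],1) for e in q],T.round(4),plane(c3,q[0][0],.132).round(4),plane(c4,q[1][0],.132).round(4))
print("bits")
G=dict(g=((250,65),(173.9,64.4)),y=((252,119),(179.4,120)),b=((252,170),(183.9,171.7)),r=((250,215),(186,216)))
for k,(a,b) in G.items():
    ta,sa,c1=top("v1",a);tb,sb,c2=top("v2",b)
    if ta is None or tb is None: print(k,ta,tb,plane(c2,b,.196));continue
    T=tri([c1,c2],[ta,tb]);print(k,ta.round(1),sa,tb.round(1),sb,T.round(4),plane(c1,ta,.196).round(4),plane(c2,tb,.196).round(4))
    for n,c in(("v1",c1),("v2",c2)):
        i=L(n)[0];m=cmask(i,k)
        P=proj(c,[*T[:2],.115]);z=np.zeros_like(m);cv2.circle(z,tuple(int(v) for v in P),14,1,-1)
        M=cv2.moments(m&z);ce=(M["m10"]/max(M["m00"],1),M["m01"]/max(M["m00"],1));print("  head",M["m00"],plane(c,ce,.119).round(4))
E
```

```text
b [array([235.8,  53.5,  47.6,  53.7]), array([164.4,  53.9,  47.3,  54.6])] [0.5521 0.0816 0.132 ] [0.5522 0.0817 0.132 ] [0.552  0.0815 0.132 ]
r [array([237. , 102.7,  35.9,  37.7]), array([168.9, 103. ,  35.2,  38.9])] [0.5166 0.0454 0.1319] [0.5166 0.0454 0.132 ] [0.5165 0.0454 0.132 ]Traceback (most recent call last):
  File "<stdin>", line 10, in <module>
  File "meas.py", line 12, in ring
    pts=cv2.convexHull(np.vstack(cs));e=cv2.fitEllipse(pts);return e,c
                       ~~~~~~~~~^^^^
    return _nx.concatenate(arrs, 0, dtype=dtype, casting=casting)
           ~~~~~~~~~~~~~~~^^^^^^^^^^^^^^^^^^^^^^^^^^^^^^^^^^^^^^^
ValueError: need at least one array to concatenate
```

```bash
cat > m2.py <<'E'
from meas import *
f=lambda p:np.array(p)/1.6+[130-360/1.6,0]
c3=L("v3")[1];c4=L("v4")[1]
for k,X,r,sm in(("g",[.481,.0092,.132],18,70),("y",[.4455,-.027,.132],19,120)):
    q=[]
    for n,c in(("v3",c3),("v4",c4)):
        a=proj(c,X);i=L(n)[0];m=cmask(i,k,sm);z=np.zeros_like(m);cv2.circle(z,tuple(int(round(v)) for v in a),r+2,1,-1)
        p=np.argwhere(m&z)[:,::-1].astype(np.int32)
        print(k,n,a.round(1),len(p))
        if len(p)>20: e=cv2.fitEllipse(cv2.convexHull(p));q.append(e[0]);print(np.round(e[0]+e[1],1),plane(c,e[0],.132).round(4))
    if len(q)==2: print(tri([c3,c4],q).round(4))
print("bits")
G=dict(g=((250,65),(173.9,64.4)),y=((252,119),(179.4,120)),b=((252,170),(183.9,171.7)),r=((250,215),(186,216)))
for k,(a,b) in G.items():
    ta,sa,c1=top("v1",a);tb,sb,c2=top("v2",b)
    if ta is None or tb is None: print(k,ta,tb,plane(c2,b,.196));continue
    T=tri([c1,c2],[ta,tb]);print(k,ta.round(1),sa,tb.round(1),sb,T.round(4),plane(c1,ta,.196).round(4),plane(c2,tb,.196).round(4))
    for n,c in(("v1",c1),("v2",c2)):
        m=cmask(L(n)[0],k,70)
        P=proj(c,[*T[:2],.115]);z=np.zeros_like(m);cv2.circle(z,tuple(int(v) for v in P),14,1,-1)
        M=cv2.moments(m&z);ce=(M["m10"]/max(M["m00"],1),M["m01"]/max(M["m00"],1));print("  head",M["m00"],plane(c,ce,.119).round(4))
E
python3 m2.py
```

```text
g v3 [238.1 147.4] 118
[238.2 146.7  27.9  28.4] [0.4817 0.0096 0.132 ]
g v4 [173.  147.6] 124
[173.1 147.1  26.9  29.3] [0.4815 0.0095 0.132 ]
[0.4817 0.0096 0.1324]
y v3 [239.1 188.1] 263
[239.2 187.   36.2  38.2] [ 0.4466 -0.026   0.132 ]
y v4 [176.8 188.3] 256
[176.8 187.4  35.4  39. ] [ 0.4465 -0.0262  0.132 ]
[ 0.4465 -0.0262  0.1318]
bits
g [252.  59.] [1 1 1] [172.7  64.2] [11 12 93] [ 0.3921 -0.1738  0.2032] [ 0.3942 -0.1715  0.196 ] [ 0.3903 -0.1731  0.196 ]
  head 31.0 [ 0.3877 -0.1753  0.119 ]
  head 66.0 [ 0.392  -0.1765  0.119 ]
y [254. 123.] [1 1 1] [178.4 120.6] [10 11 74] [ 0.3583 -0.2102  0.2051] [ 0.3571 -0.2114  0.196 ] [ 0.3572 -0.2079  0.196 ]
  head 204.0 [ 0.3536 -0.2066  0.119 ]
  head 193.0 [ 0.3565 -0.2108  0.119 ]
b [251.4 171.5] [10  8 65] [183.2 171.8] [10 10 66] [ 0.3222 -0.243   0.1927] [ 0.3227 -0.2425  0.196 ] [ 0.3234 -0.243   0.196 ]
  head 374.0 [ 0.3253 -0.2404  0.119 ]
  head 405.0 [ 0.3259 -0.2428  0.119 ]
r [249.1 218.5] [ 9 11 74] [184.3 217.9] [ 9  7 47] [ 0.2853 -0.2765  0.1932] [ 0.2858 -0.276   0.196 ] [ 0.2871 -0.2758  0.196 ]
  head 196.0 [ 0.2885 -0.2735  0.119 ]
  head 208.0 [ 0.2892 -0.2752  0.119 ]
```

The block rings are at height 0.132 and 50 mm apart, as stated, and the blue and red bit tops are at 0.193. The green and yellow tops were dim in one view, so I'll take a closer look on the way in.

Emit:
send_rows(steps=[87,-50,-7,0,0,87,-50,-8,0,0,87,-50,-8,20,0,87,-50,-8,20,0,87,-20,0,20,0])

```text
time: 4.72
position: [0.3458, -0.2162, 0.3022]
orientation: [2.903, 1.199, -0.0]
ft_force: [0.8, 0.3, 0.9]
finger_gap: 0.999
grip_force: 0.0
```

Emit:
send_rows(steps=[87,0,0,0,0,87,0,0,0,0,87,0,0,0,0,87,0,0,0,0,87,0,0,0,0])

```text
time: 5.35
position: [0.3483, -0.2159, 0.3025]
orientation: [2.902, 1.203, 0.0]
ft_force: [0.2, 0.2, -0.7]
finger_gap: 1.001
grip_force: 0.0
```

```bash
python3 -c "
from h import *
shot('v5');i=cv2.imread('pics/v5.png');c=cam('wrist')
for X in([.3905,-.1733,.196],[.3572,-.2079,.196],[.3228,-.2427,.196]):print(proj(c,X).round(1))
cv2.imwrite('pics/v5c.png',cv2.resize(i[60:290,170:350],None,fx=2.6,fy=2.6,interpolation=cv2.INTER_CUBIC))"
```

```text
5.35 [ 0.3483 -0.2159  0.3025] [2.902 1.203 0.   ]
[252.7 134.9]
[253.7 197.7]
[253.8 253.7]
```

View pics/v5c.png

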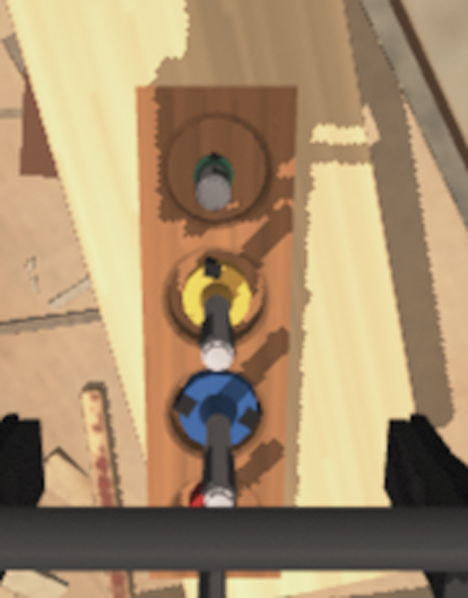

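The crop shows the tops at green (213,191), yellow (217,353) and blue (218,497), which is within 1–2 mm of prediction. I'll go for green now.

Emit:
send_rows(steps=[87,31,0,0,0,87,31,0,0,0,87,0,0,30,0,87,0,0,40,0,87,0,0,20,0], squeeze=30)

```text
time: 6.02
position: [0.3913, -0.1717, 0.2107]
orientation: [-2.901, -1.201, 0.002]
ft_force: [-0.4, 1.3, -0.1]
finger_gap: 0.997
grip_force: 0.0
```

Emit:
send_rows(steps=[87,0,0,0,0,40,0,0,0,0,15,0,0,0,0,0,0,0,0,0,0,0,0,0,0])

```text
time: 6.65
position: [0.3919, -0.1724, 0.2127]
orientation: [2.902, 1.201, 0.001]
ft_force: [0.3, 0.2, 0.2]
finger_gap: 0.631
grip_force: 0.0
```

Emit:
send_rows(steps=[0,0,0,0,0,0,0,0,0,0,0,0,0,0,0,0,0,0,0,0,0,0,0,0,0])

```text
time: 7.28
position: [0.3917, -0.1723, 0.2122]
orientation: [-2.903, -1.201, 0.0]
ft_force: [-1.6, -0.1, 0.8]
finger_gap: 0.111
grip_force: 30.0
```

Emit:
send_rows(steps=[0,0,0,-15,0,0,0,0,-30,0,0,0,0,-35,0,0,0,0,-30,0,0,0,0,-15,0])

```text
time: 7.9
position: [0.392, -0.1724, 0.3388]
orientation: [2.901, 1.201, 0.002]
ft_force: [0.7, 0.6, -1.8]
finger_gap: 0.104
grip_force: 30.0
```

Emit:
send_rows(steps=[0,24,-8,0,0,0,48,-16,0,0,0,48,-17,0,0,0,48,-16,0,0,0,24,-8,0,0])

```text
time: 8.52
position: [0.482, 0.0116, 0.3369]
orientation: [-2.901, -1.205, 0.0]
ft_force: [-0.3, -0.7, -0.7]
finger_gap: 0.108
grip_force: 30.0
```

Emit:
send_rows(steps=[0,0,0,0,0,0,0,0,20,0,0,0,0,30,0,0,0,0,25,0,0,0,0,5,0])

```text
time: 9.15
position: [0.4801, 0.0086, 0.2558]
orientation: [-2.901, -1.199, 0.006]
ft_force: [0.6, 0.4, -0.5]
finger_gap: 0.109
grip_force: 30.0
```

```bash
python3 -c "
from h import *
shot('g1');i=cv2.imread('pics/g1.png')
a=cv2.resize(i[100:300,150:350],None,fx=2,fy=2,interpolation=cv2.INTER_CUBIC)
s=capture('side');cv2.imwrite('pics/g1s.png',s);c=capture('scene')
p=proj(cam('side'),[.482,.01,.15]);q=proj(cam('scene'),[.482,.01,.15]);print(p,q)
f=lambda m,p:cv2.resize(m[int(p[1])-33:int(p[1])+33,int(p[0])-33:int(p[0])+33],(400,400),interpolation=cv2.INTER_CUBIC)
cv2.imwrite('pics/g1c.png',np.hstack([f(s,p),f(c,q)]))"
```

```text
9.15 [0.4801 0.0086 0.2558] [-2.901 -1.199  0.006]
[245.68635735 180.06548625] [281.34833774 166.05028338]
```

View pics/g1c.png

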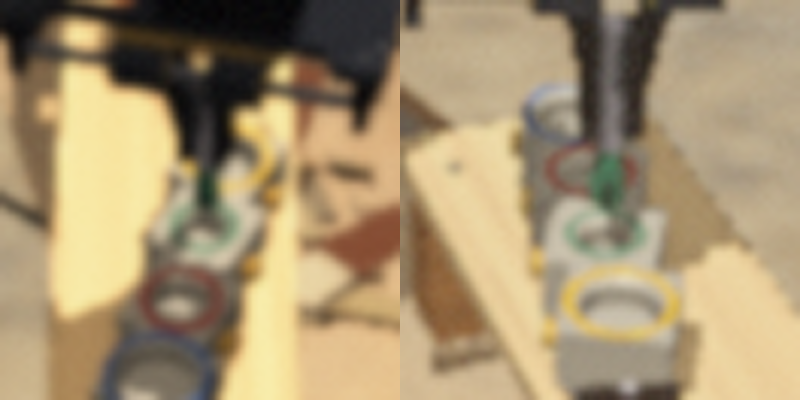

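Both crops show the green head hanging upright and centred over the green ring (about (205,215) in side, (605,215) in scene). I'll lower it and release.

Emit:
send_rows(steps=[0,0,0,10,0,0,0,0,12,0,0,0,0,8,0,0,0,0,2,0,0,0,0,0,0])

```text
time: 9.93
position: [0.4817, 0.0094, 0.225]
orientation: [-2.902, -1.202, 0.001]
ft_force: [-0.3, 0.8, -1.8]
finger_gap: 0.105
grip_force: 30.0
```

Emit:
send_rows(steps=[12,0,0,1,0,16,0,0,0,0,40,0,0,0,0,87,0,0,0,0,87,0,0,0,0])

```text
time: 10.55
position: [0.4817, 0.0094, 0.2243]
orientation: [2.903, 1.201, 0.0]
ft_force: [0.5, 0.0, -0.7]
finger_gap: 0.437
grip_force: 0.0
```

Emit:
send_rows(steps=[87,0,0,0,0,87,0,0,-30,0,87,0,0,-40,0,87,0,0,-10,0,87,0,0,0,0])

```text
time: 11.18
position: [0.4816, 0.0094, 0.3045]
orientation: [2.902, 1.201, 0.001]
ft_force: [0.5, 0.3, -0.6]
finger_gap: 0.97
grip_force: 0.0
```

Emit:
send_rows(steps=[87,-40,11,0,0,87,-52,14,0,0,87,-56,15,0,0,87,-52,15,0,0,87,-40,11,0,0])

```text
time: 11.8
position: [0.3568, -0.208, 0.3028]
orientation: [-2.901, -1.199, 0.002]
ft_force: [0.6, -0.6, -0.2]
finger_gap: 0.997
grip_force: 0.0
```

Emit:
send_rows(steps=[87,0,0,0,0,87,0,0,30,0,87,0,0,40,0,87,0,0,22,0,40,0,0,0,0])

```text
time: 12.42
position: [0.3576, -0.2049, 0.2103]
orientation: [-2.896, -1.2, 0.004]
ft_force: [-0.5, 0.3, -0.2]
finger_gap: 0.951
grip_force: 0.0
```

Emit:
send_rows(steps=[20,0,0,0,0,0,0,0,0,0,0,0,0,0,0,0,0,0,0,0,0,0,0,0,0])

```text
time: 13.05
position: [0.3585, -0.207, 0.2125]
orientation: [2.902, 1.201, 0.0]
ft_force: [1.3, -0.6, 0.2]
finger_gap: 0.399
grip_force: 0.0
```

Emit:
send_rows(steps=[0,0,0,0,0,0,0,0,0,0,0,0,0,0,0,0,0,0,0,0,0,0,0,0,0])

```text
time: 13.68
position: [0.3585, -0.207, 0.2122]
orientation: [2.903, 1.201, -0.0]
ft_force: [0.3, 0.6, -0.9]
finger_gap: 0.106
grip_force: 30.0
```

Emit:
send_rows(steps=[0,0,0,-15,0,0,0,0,-30,0,0,0,0,-35,0,0,0,0,-30,0,0,0,0,-15,0])

```text
time: 14.3
position: [0.3586, -0.207, 0.3386]
orientation: [2.901, 1.201, 0.001]
ft_force: [0.3, -0.1, -1.1]
finger_gap: 0.109
grip_force: 30.0
```

Emit:
send_rows(steps=[0,24,-8,0,0,0,47,-16,0,0,0,48,-17,0,0,0,47,-16,0,0,0,24,-8,0,0])

```text
time: 14.92
position: [0.4471, -0.0244, 0.3369]
orientation: [-2.9, -1.205, 0.001]
ft_force: [0.8, 0.5, -1.8]
finger_gap: 0.101
grip_force: 30.0
```

Emit:
send_rows(steps=[0,0,0,0,0,0,0,0,20,0,0,0,0,30,0,0,0,0,25,0,0,0,0,5,0])

```text
time: 15.55
position: [0.4455, -0.0273, 0.2558]
orientation: [-2.901, -1.199, 0.006]
ft_force: [0.6, 0.4, -1.7]
finger_gap: 0.112
grip_force: 30.0
```

```bash
cat > duo.py <<'E'
from h import *
import sys
n=sys.argv[1];X=[float(v) for v in sys.argv[2:5]]
print(np.round(get_state()["position"],4))
s=capture('side');c=capture('scene')
p=proj(cam('side'),X);q=proj(cam('scene'),X)
f=lambda m,p:cv2.resize(m[int(p[1])-33:int(p[1])+33,int(p[0])-33:int(p[0])+33],(400,400),interpolation=cv2.INTER_CUBIC)
cv2.imwrite(f'pics/{n}.png',np.hstack([f(s,p),f(c,q)]))
E
python3 duo.py y1 .4465 -.0262 .15
```

```text
[ 0.4455 -0.0273  0.2558]
```

View pics/y1.png

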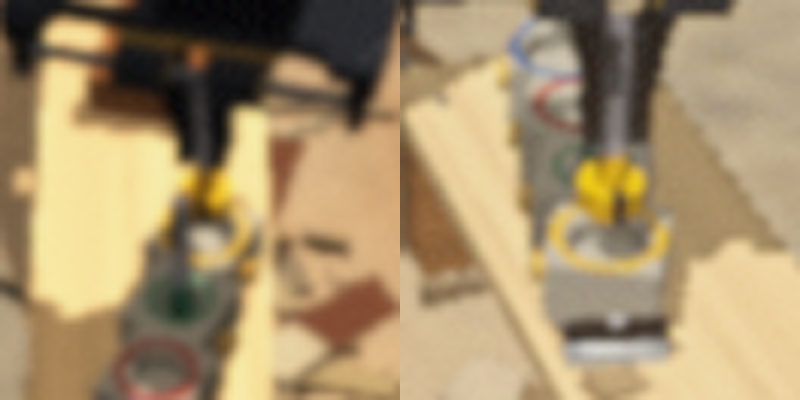

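The crops show the green bit standing home in its recess. The yellow head is upright over the yellow ring: (612,190) over (610,240) in scene, and consistent in side once the occluded ring edge is allowed for. I'll lower it and release.

Emit:
send_rows(steps=[0,0,0,10,0,0,0,0,12,0,0,0,0,8,0,0,0,0,2,0,0,0,0,0,0])

```text
time: 16.27
position: [0.447, -0.0266, 0.2251]
orientation: [-2.903, -1.202, 0.0]
ft_force: [-0.8, 0.0, -1.4]
finger_gap: 0.105
grip_force: 30.0
```

Emit:
send_rows(steps=[12,0,0,1,0,16,0,0,0,0,40,0,0,0,0,87,0,0,0,0,87,0,0,0,0])

```text
time: 16.9
position: [0.447, -0.0267, 0.2243]
orientation: [2.903, 1.201, 0.0]
ft_force: [0.4, -0.5, 0.0]
finger_gap: 0.437
grip_force: 0.0
```

Emit:
send_rows(steps=[87,0,0,0,0,87,0,0,-30,0,87,0,0,-40,0,87,0,0,-10,0,87,0,0,0,0])

```text
time: 17.52
position: [0.447, -0.0267, 0.3044]
orientation: [2.902, 1.201, 0.001]
ft_force: [-0.1, 0.4, -0.3]
finger_gap: 0.968
grip_force: 0.0
```

Emit:
send_rows(steps=[87,-40,11,0,0,87,-52,14,0,0,87,-55,15,0,0,87,-52,14,0,0,87,-40,11,0,0])

```text
time: 18.15
position: [0.3222, -0.2426, 0.3028]
orientation: [-2.901, -1.198, 0.001]
ft_force: [0.4, -0.1, 0.5]
finger_gap: 0.997
grip_force: 0.0
```

Emit:
send_rows(steps=[87,0,0,0,0,87,0,0,30,0,87,0,0,40,0,87,0,0,22,0,40,0,0,0,0])

```text
time: 18.77
position: [0.3231, -0.2393, 0.2103]
orientation: [-2.896, -1.2, 0.002]
ft_force: [0.3, 0.2, 0.9]
finger_gap: 0.948
grip_force: 0.0
```

Emit:
send_rows(steps=[20,0,0,0,0,0,0,0,0,0,0,0,0,0,0,0,0,0,0,0,0,0,0,0,0])

```text
time: 19.4
position: [0.3238, -0.2416, 0.2125]
orientation: [2.902, 1.201, 0.0]
ft_force: [-0.3, 0.9, -1.1]
finger_gap: 0.403
grip_force: 0.0
```

Emit:
send_rows(steps=[0,0,0,0,0,0,0,0,0,0,0,0,0,0,0,0,0,0,0,0,0,0,0,0,0])

```text
time: 20.02
position: [0.3238, -0.2415, 0.2122]
orientation: [-2.902, -1.201, 0.0]
ft_force: [-0.2, 0.2, -0.8]
finger_gap: 0.109
grip_force: 30.0
```

Emit:
send_rows(steps=[0,0,0,-15,0,0,0,0,-30,0,0,0,0,-35,0,0,0,0,-30,0,0,0,0,-15,0])

```text
time: 20.65
position: [0.324, -0.2418, 0.3388]
orientation: [2.9, 1.201, 0.001]
ft_force: [-0.3, -0.2, -1.5]
finger_gap: 0.106
grip_force: 30.0
```

Emit:
send_rows(steps=[0,20,-3,0,0,0,40,-7,0,0,0,45,-8,0,0,0,45,-8,0,0,0,45,-8,0,0])

```text
time: 21.28
position: [0.4382, -0.0783, 0.3371]
orientation: [-2.903, -1.201, 0.0]
ft_force: [0.1, -0.6, -1.6]
finger_gap: 0.108
grip_force: 30.0
```

Emit:
send_rows(steps=[0,45,-8,0,0,0,45,-8,0,0,0,45,-7,0,0,0,40,-7,0,0,0,20,-3,0,0])

```text
time: 21.9
position: [0.5529, 0.0831, 0.3367]
orientation: [-2.901, -1.204, 0.001]
ft_force: [0.3, -0.4, -1.5]
finger_gap: 0.108
grip_force: 30.0
```

Emit:
send_rows(steps=[0,0,0,0,0,0,0,0,20,0,0,0,0,30,0,0,0,0,25,0,0,0,0,5,0])

```text
time: 22.52
position: [0.5505, 0.0801, 0.2557]
orientation: [-2.902, -1.199, 0.008]
ft_force: [-0.2, -1.0, -0.5]
finger_gap: 0.107
grip_force: 30.0
```

```bash
python3 duo.py b1 .552 .0816 .15
```

```text
[0.5505 0.0801 0.2557]
```

View pics/b1.png

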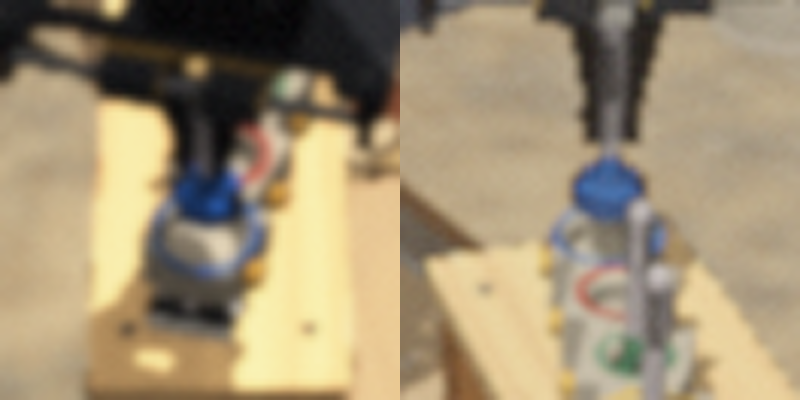

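The blue head is upright over the blue ring, at (207,192) over (207,235) in side and (610,185) over (608,235) in scene. I'll lower it and release.

Emit:
send_rows(steps=[0,0,0,10,0,0,0,0,12,0,0,0,0,8,0,0,0,0,2,0,0,0,0,0,0])

```text
time: 23.25
position: [0.5525, 0.0815, 0.2251]
orientation: [-2.903, -1.202, 0.0]
ft_force: [0.9, 0.7, -1.3]
finger_gap: 0.108
grip_force: 30.0
```

Emit:
send_rows(steps=[12,0,0,1,0,16,0,0,0,0,40,0,0,0,0,87,0,0,0,0,87,0,0,0,0])

```text
time: 23.88
position: [0.5524, 0.0815, 0.2243]
orientation: [2.903, 1.201, 0.0]
ft_force: [-0.2, 0.4, 0.7]
finger_gap: 0.437
grip_force: 0.0
```

Emit:
send_rows(steps=[87,0,0,0,0,87,0,0,-30,0,87,0,0,-40,0,87,0,0,-10,0,87,0,0,0,0])

```text
time: 24.5
position: [0.5524, 0.0815, 0.3045]
orientation: [2.902, 1.201, 0.001]
ft_force: [0.3, -0.5, -0.1]
finger_gap: 0.966
grip_force: 0.0
```

Emit:
send_rows(steps=[87,-40,5,0,0,87,-50,7,0,0,87,-50,7,0,0,87,-50,7,0,0,87,-50,6,0,0])

```text
time: 25.12
position: [0.4034, -0.1114, 0.3028]
orientation: [-2.9, -1.201, 0.003]
ft_force: [0.4, -0.4, 0.3]
finger_gap: 1.001
grip_force: 0.0
```

Emit:
send_rows(steps=[87,-50,7,0,0,87,-50,7,0,0,87,-50,6,0,0,87,-50,7,0,0,87,-40,5,0,0])

```text
time: 25.75
position: [0.2564, -0.3037, 0.3029]
orientation: [-2.901, -1.198, 0.0]
ft_force: [0.2, -0.6, -0.1]
finger_gap: 0.997
grip_force: 0.0
```

Emit:
send_rows(steps=[87,0,0,0,0,87,0,0,0,0,87,0,0,0,0,87,0,0,0,0,87,0,0,0,0])

```text
time: 26.38
position: [0.2585, -0.3025, 0.3043]
orientation: [2.902, 1.204, 0.0]
ft_force: [-0.6, -0.0, 0.2]
finger_gap: 1.002
grip_force: 0.0
```

```bash
python3 - <<'E'
from meas import *
shot('v6');i,c=L('v6');p=proj(c,[.287,-.275,.196]);print(p)
t,s,_=top('v6',p,16);print(t,s,plane(c,t,.196))
x,y=map(int,p);cv2.imwrite('pics/v6c.png',cv2.resize(i[y-75:y+45,x-60:x+60],None,fx=4,fy=4));print(x-60,y-75)
E
```

```text
26.375 [ 0.2585 -0.3025  0.3043] [2.902 1.204 0.   ]
[253.91820896 162.23351586]
[253.5 168.5] [2 2 4] [ 0.28338154 -0.27820293  0.196     ]
193 87
```

View pics/v6c.png

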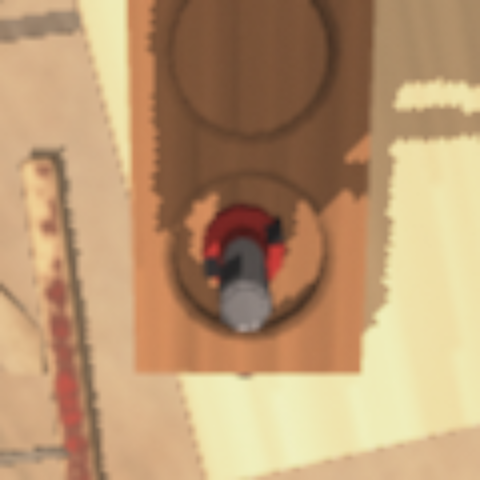

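The red top is at crop (246,304), which is pixel (254.5,163) and within 1 mm of prediction. I'll grasp it.

Emit:
send_rows(steps=[87,19,0,0,0,87,20,0,0,0,87,0,0,30,0,87,0,0,40,0,87,0,0,22,0])

```text
time: 27.05
position: [0.2856, -0.2748, 0.211]
orientation: [-2.901, -1.202, 0.0]
ft_force: [-1.2, 0.1, -0.4]
finger_gap: 1.001
grip_force: 0.0
```

Emit:
send_rows(steps=[87,0,0,0,0,40,0,0,0,0,15,0,0,0,0,0,0,0,0,0,0,0,0,0,0])

```text
time: 27.68
position: [0.2857, -0.2757, 0.2127]
orientation: [2.902, 1.201, 0.0]
ft_force: [0.5, -0.0, 0.3]
finger_gap: 0.631
grip_force: 0.0
```

Emit:
send_rows(steps=[0,0,0,0,0,0,0,0,0,0,0,0,0,0,0,0,0,0,0,0,0,0,0,0,0])

```text
time: 28.3
position: [0.2856, -0.2755, 0.2122]
orientation: [-2.903, -1.201, 0.0]
ft_force: [0.2, -0.7, -0.9]
finger_gap: 0.103
grip_force: 30.0
```

Emit:
send_rows(steps=[0,0,0,-15,0,0,0,0,-30,0,0,0,0,-35,0,0,0,0,-30,0,0,0,0,-15,0])

```text
time: 28.92
position: [0.2858, -0.2757, 0.3387]
orientation: [2.901, 1.201, 0.0]
ft_force: [-0.1, -0.0, -1.1]
finger_gap: 0.107
grip_force: 30.0
```

Emit:
send_rows(steps=[0,20,-3,0,0,0,40,-7,0,0,0,45,-7,0,0,0,45,-8,0,0,0,45,-7,0,0])

```text
time: 29.55
position: [0.4014, -0.1136, 0.3371]
orientation: [-2.903, -1.201, 0.001]
ft_force: [0.3, 0.1, -0.6]
finger_gap: 0.106
grip_force: 30.0
```

Emit:
send_rows(steps=[0,45,-7,0,0,0,45,-8,0,0,0,45,-7,0,0,0,40,-7,0,0,0,20,-3,0,0])

```text
time: 30.18
position: [0.5168, 0.047, 0.3368]
orientation: [-2.901, -1.204, 0.001]
ft_force: [-0.7, -0.6, -0.6]
finger_gap: 0.104
grip_force: 30.0
```

Emit:
send_rows(steps=[0,0,0,0,0,0,0,0,20,0,0,0,0,30,0,0,0,0,25,0,0,0,0,5,0])

```text
time: 30.8
position: [0.5145, 0.0443, 0.2558]
orientation: [-2.902, -1.199, 0.007]
ft_force: [0.2, 0.1, -1.3]
finger_gap: 0.107
grip_force: 30.0
```

```bash
python3 duo.py r1 .5166 .0454 .15
```

```text
[0.5145 0.0443 0.2558]
```

View pics/r1.png

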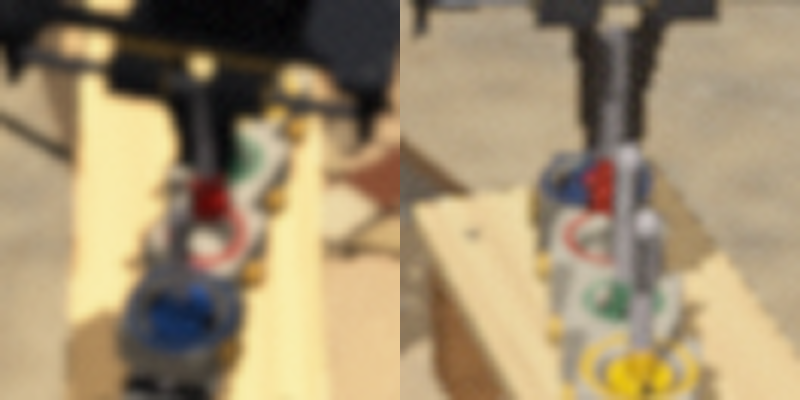

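The red head is upright over the red ring, at (208,198) over (207,235) in side. The blue, green and yellow bits stand home. I'll lower it and release.

Emit:
send_rows(steps=[0,0,0,10,0,0,0,0,12,0,0,0,0,8,0,0,0,0,2,0,0,0,0,0,0])

```text
time: 31.52
position: [0.5163, 0.0455, 0.2251]
orientation: [-2.903, -1.202, 0.0]
ft_force: [-0.3, 0.4, -1.2]
finger_gap: 0.109
grip_force: 30.0
```

Emit:
send_rows(steps=[12,0,0,1,0,16,0,0,0,0,40,0,0,0,0,87,0,0,0,0,87,0,0,0,0])

```text
time: 32.15
position: [0.5163, 0.0454, 0.2243]
orientation: [2.903, 1.201, 0.0]
ft_force: [-0.0, 0.3, -0.9]
finger_gap: 0.438
grip_force: 0.0
```

Emit:
send_rows(steps=[87,0,0,0,0,87,0,0,-30,0,87,0,0,-50,0,87,0,0,-50,0,87,-50,0,0,0])

```text
time: 32.78
position: [0.4848, 0.0101, 0.3587]
orientation: [2.894, 1.204, 0.017]
ft_force: [-0.1, -0.7, -0.6]
finger_gap: 0.967
grip_force: 0.0
```

Emit:
send_rows(steps=[87,-50,0,0,0,87,0,0,0,0,87,0,0,0,0,87,0,0,0,0,87,0,0,0,0])

```text
time: 33.4
position: [0.4462, -0.0247, 0.3541]
orientation: [-2.902, -1.203, 0.0]
ft_force: [-0.4, -0.8, -0.3]
finger_gap: 0.999
grip_force: 0.0
```

```bash
python3 - <<'E'
from h import *
shot('fin');c=cam('wrist');i=cv2.imread('pics/fin.png');s=capture('side');S=cam('side');p=proj(S,[.5,.028,.15]).astype(int)
B=dict(Y=(.4465,-.0262),G=(.4817,.0096),R=(.5166,.0454),B=(.552,.0816))
for k,v in B.items():print(k,"top expected",proj(c,[*v,.208]).round(1))
cv2.imwrite('pics/finc.png',np.hstack([cv2.resize(i[:240,140:360],None,fx=2.2,fy=2.2),cv2.resize(s[p[1]-40:p[1]+40,p[0]-25:p[0]+25],(300,528))[:528]]))
E
```

```text
33.4 [ 0.4462 -0.0247  0.3541] [-2.902 -1.203  0.   ]
Y top expected [254.1 197.3]
G top expected [253.9 143. ]
R top expected [253.4  81.9]
B top expected [253.   11.3]
```

View pics/finc.png

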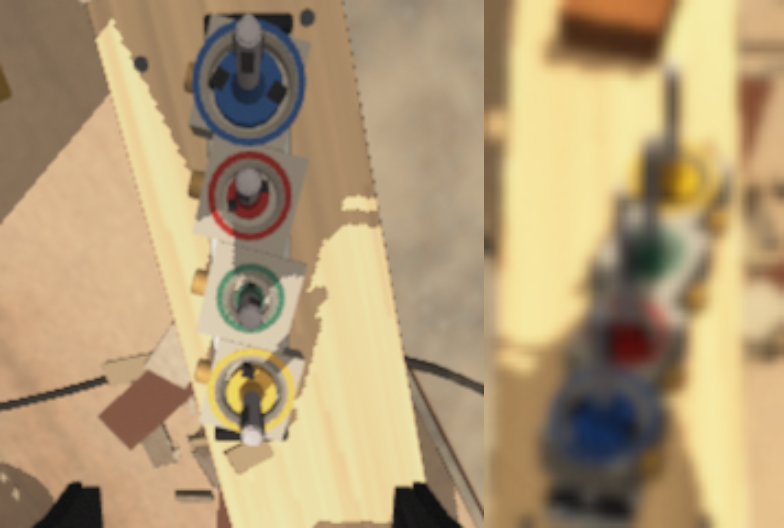

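All four shank tops lie within 1 px of where home, centred and upright bits would put them: Y (253.6,197.7), G (253.6,142.3), R (252.7,81) and B (252,11). Handing in.

```bash
python3 -c "
from rig import *
print(job_done())"
```

```text
the job is handed in; nothing more can be done
None
```

All four bits stand upright, released and home in their own blocks, the oil bottle and tape measure were never approached, and the job is handed in at about 33 s (no verdict was returned).

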